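# Line up the dosing cups by height for the opening shift

### The arm

A 6-joint arm with a two-finger parallel gripper is mounted at the origin on the work surface. World frame = base frame: x ahead of the robot, y to its left, z up, the work surface at z = 0. Lengths are in mm, angles in degrees, forces in N, time in s.
With the tool pointing down it reaches from about 350 to 850 mm from the base axis. Payload 8.1 kg.
Tool frame: the origin (TCP) lies midway between the tips of the shut fingers; the grasp point (between the pads) lies 19 mm behind it; x points along the fingers, z is the direction in which the jaws open and shut, and the axes are right-handed (so a half turn about x gives the same grasp; the last joint's range is limited). The gripper opens to 85 mm and grips with 20 to 120 N. Pads are 22 mm wide; open, the fingers measure 114 mm over their backs; the gripper's body (76 mm by 85 mm) begins 54 mm behind the grasp point. The pads swing forward as they close: fully open they stand 13 mm farther back than shut.
Start: joints at [-74.393, 7.471, 85.268, -0, 87.261, -4.893], TCP at [210.149, -561.999, 231.292] pointing down, gripper open.
Joint ranges: [-169.43, 169.43], [-51.17, 129.36], [1.28, 143.12], [-76.62, 256.62], [0, 156.53], [-152.29, 152.29]. Speed limits (degrees/s): [136.94, 136.94, 159.86, 180, 180, 180].

### API

Orientations are given as [roll, pitch, yaw] about the fixed x, y, z axes, in that order (R = Rz(yaw) Ry(pitch) Rx(roll)).
In Python, from bench import r gives the robot as it stands. The module is installed in compiled form; this text tells all that it offers.
- The arm moves only by the tool servo_tool, never from a script. Its argument "commands" is a list that holds one entry, the list of rows, each a list of 7 numbers: the closure in counts, from 0 (fully open) to 255 (shut), then the shift along the tool's x, y, z in cm, then the turn, a rotation vector about the tool's x, y, z in degrees. A call has 1 to 8 rows; each row is the pose to reach, as a shift and turn from the pose commanded when the call began, along the tool's axes at that moment; what a row does not reach only later rows make up. A row lasts 1/10 s, in which the tool goes at most 50 mm and 8.59 degrees, less where a joint would pass 70% of its speed; a pose out of reach is approached as far as the arm can. A call with a gripper value outside its range is refused whole. The fingers move at their own pace and stop on an object; "force" is the grip in N (left out, the last holds). Time passes only in rows, so rows that repeat a pose let the fingers close. It gives the time, the measured TCP pose, the force and the opening at its end, in the units of the state.
- r.sense(): the state, without advancing time (a new reading comes with each control period).
- r.snapshot(name): name is "scene" or "top" or "wrist"; returns (picture, depth): 420x560x3 uint8, red, green, blue; 420x560 float32, mm along the optical axis (not along the pixel's ray), 0 where there is no reading.
- r.calibration(name): a dict with "fx", "fy", "cx", "cy" (pixels), "pose" (4x4, takes a point from camera to world coordinates). Camera axes: x right, y down, z forward; pixel columns grow to the right and rows downward; lengths in mm; the calibration is good to about 2 mm. A picture is of the moment at which its call begins: read the wrist's pose just before it. calibration takes no time and is no camera call; for the wrist camera it gives the pose at the moment of the call.
- r.hand_in(): hands the job in, once; it reports no verdict.
The state is a dict: "time": time; "joint_pos": joint angles; "qd": joint speeds; "joint_efforts": joint torques, N m; "tool_pos": TCP position; "tcp_rot": TCP orientation; "ft_force": force on the tool from outside, world axes, zero at the start; "wrist_torque": the same for the moment, N m; "finger_gap": finger opening in mm.
Only numpy, scipy, OpenCV 4.12 (cv2) and the standard library are available. Lean on these libraries where they do the work, as an engineer would, in place of code of your own. Each camera call takes 0.05 s, during which the arm holds its last target.

### The job

Set the bar up for the morning: line up the four cups by height on the cork mats along the rail, one cup centred on each mat, the shortest next to the white pourer and rising to the tallest next to the black tamping stand. Set each cup down gently and upright, let go of it, and leave the pourer and the tamping stand where they are.

Things in the scene. Friction and masses are not known exactly. Their poses are not given: they have to be found in the camera images.
- cup_steel: brushed steel dosing cup, the shortest: straight round open cup 46 mm high, 54 mm outer diameter, walls 3 to 4 mm, no handle, loose, standing upright on the counter at the start. Origin: centre of its underside; z up to the mouth.
- cup_black: black plastic cup, second shortest: straight round open cup 60 mm high, 54 mm outer diameter, walls 3 to 4 mm, no handle, loose, standing upright on the counter at the start. Origin: centre of its underside; z up to the mouth.
- cup_glass: smoke-tinted brown glass cup, second tallest: straight round open cup 74 mm high, 54 mm outer diameter, walls 3 to 4 mm, no handle, loose, standing upright on the counter at the start. Origin: centre of its underside; z up to the mouth.
- cup_blue: blue ceramic cup, the tallest: straight round open cup 88 mm high, 54 mm outer diameter, walls 3 to 4 mm, no handle, loose, standing upright on the counter at the start. Origin: centre of its underside; z up to the mouth.
- mat_1: round cork mat, 70 mm diameter, 4 mm thick, fixed, one of four alike in a straight row of 90 mm pitch on a dark wooden board (100 x 370 mm, 8 mm thick, fixed); number 1 counting from the row's right-hand end seen from the robot (-y side). Origin: centre of its top face, 12 mm above the counter; its y axis runs along the row towards mat_4, x away from the robot. A fixed steel rail, top 34 mm above the counter, runs along the board's far side 72 mm from the mats' centres.
- mat_2: round cork mat, 70 mm diameter, 4 mm thick, fixed, one of four alike in a straight row of 90 mm pitch on a dark wooden board (100 x 370 mm, 8 mm thick, fixed); number 2 counting from the row's right-hand end seen from the robot (-y side). Origin: centre of its top face, 12 mm above the counter; its y axis runs along the row towards mat_4, x away from the robot. A fixed steel rail, top 34 mm above the counter, runs along the board's far side 72 mm from the mats' centres.
- mat_3: round cork mat, 70 mm diameter, 4 mm thick, fixed, one of four alike in a straight row of 90 mm pitch on a dark wooden board (100 x 370 mm, 8 mm thick, fixed); number 3 counting from the row's right-hand end seen from the robot (-y side). Origin: centre of its top face, 12 mm above the counter; its y axis runs along the row towards mat_4, x away from the robot. A fixed steel rail, top 34 mm above the counter, runs along the board's far side 72 mm from the mats' centres.
- mat_4: round cork mat, 70 mm diameter, 4 mm thick, fixed, one of four alike in a straight row of 90 mm pitch on a dark wooden board (100 x 370 mm, 8 mm thick, fixed); number 4 counting from the row's right-hand end seen from the robot (-y side). Origin: centre of its top face, 12 mm above the counter; its y axis runs along the row towards mat_4, x away from the robot. A fixed steel rail, top 34 mm above the counter, runs along the board's far side 72 mm from the mats' centres.
- pourer: white ceramic pourer, loose, standing on the counter 115 mm beyond the mat at one end of the row (which end varies): round body up to 76 mm diameter, 90 mm high, a handle reaching 67 mm to its +x and a spout reaching 57 mm to its -x. Origin: centre of its underside. Not to be moved.
- tamp_stand: black plastic tamping stand, 80 x 80 x 22 mm, with a steel and black tamper fixed upright on it, 90 mm high in all; loose, on the counter 115 mm beyond the mat at the other end of the row. Origin: centre of its underside. Not to be moved.
Mind the look-alikes: they are no part of the job. Leave any orange or red look-alike of the cup_blue alone.

How it is judged:
By the outcome, as a careful person would: the job done as asked, in the order asked, and still so for the second after the job is handed in, with the robot touching nothing.
It also fails if it takes over 96 s, if anything falls off the work surface, if the arm or the gripper's body presses on something with over 40 N, if the wrist force passes 120 N, or if a joint passes its speed limit or range.

## Working session

There is one attempt and no reset: what is moved stays moved. The work goes in short steps, Python scripts to look and compute and a tool call to move; the robot and the scene stay as the last step left them, time stands still between calls to the robot, and variables do not carry over. Pictures are saved under pics/ and viewed, and the job is handed in when it is done.

Besides the shell and the picture viewer there is one more tool, called after ">>>" by a JSON object that holds its "api" and its "payload", one argument or row to a line. servo_tool: Moves the arm, as the interface text tells. Its arguments: {"type":"object","properties":{"commands":{"type":"array","items":{"type":"array","items":{"type":"array","items":{"type":"number"}}}},"force":{"type":"number"}},"required":["commands"]}

```bash
mkdir -p pics; python3 - <<'E'
from bench import r
import cv2,numpy as np
s=r.sense();print(s)
for n in("scene","top"):
    c=r.calibration(n);p,d=r.snapshot(n);np.savez(f"{n}0.npz",p=p,d=d,K=[c["fx"],c["fy"],c["cx"],c["cy"]],T=c["pose"])
    cv2.imwrite(f"pics/{n}0.png",p[:,:,::-1]);print(n,c)
E
```

```text
{'time': 0.0, 'joint_pos': array([-7.43934690e+01,  7.51445015e+00,  8.53313469e+01,  1.56239139e-03,
        8.72609586e+01, -4.89290385e+00]), 'qd': array([ 0.04235607, -0.01001603, -0.07262911,  0.01471844,  0.01657565,
        0.09895904]), 'joint_efforts': array([-2.38307985e-03, -5.69393671e+01, -5.00559783e+01, -1.96549040e-04,
        1.46313803e-02, -8.07024421e-07]), 'tool_pos': array([ 209.99958952, -561.45258597,  230.23147257]), 'tcp_rot': array([174.26965388,  89.89323291, 104.76901262]), 'ft_force': array([-0.47076671,  0.04335372, -0.30241642]), 'wrist_torque': array([ 0.03714593, -0.01553339,  0.02916825]), 'finger_gap': 85.24670857416987}
scene {'fx': 386.2783796719723, 'fy': 386.2783796719723, 'cx': 273.74570868312776, 'cy': 206.3827894756847, 'pose': array([[ 3.89538134e-01,  5.59167241e-01, -7.31841540e-01,
         1.18775455e+03],
       [ 9.21010163e-01, -2.36009107e-01,  3.09903179e-01,
        -2.75144825e+02],
       [ 5.66437110e-04, -7.94752602e-01, -6.06933259e-01,
         5.85679255e+02],
       [ 0.00000000e+00,  0.00000000e+00,  0.00000000e+00,
         1.00000000e+00]])}
top {'fx': 465.8421731462927, 'fy': 465.8421731462927, 'cx': 277.1759727916717, 'cy': 216.1075976813078, 'pose': array([[ 2.18384120e-02, -9.81743439e-01,  1.88952118e-01,
         3.21461324e+02],
       [-9.99326736e-01, -2.70087534e-02, -2.48314627e-02,
         3.10988972e+01],
       [ 2.94814868e-02, -1.88282624e-01, -9.81672295e-01,
         1.10528981e+03],
       [ 0.00000000e+00,  0.00000000e+00,  0.00000000e+00,
         1.00000000e+00]])}
```

View pics/scene0.png

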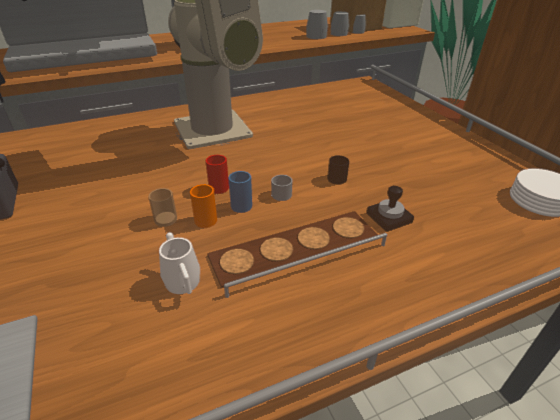

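View pics/top0.png

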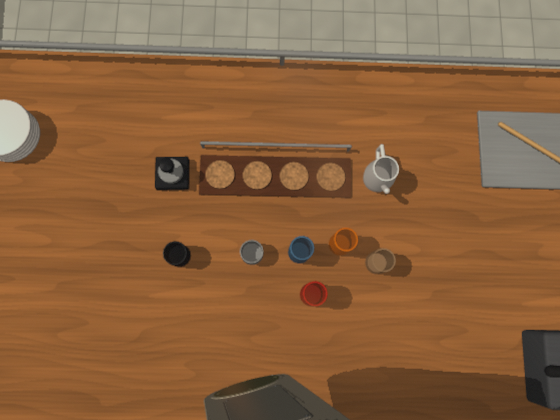

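The top view is the clearer one. The pourer (380,175) is at the right (-y) end and the tamper (172,172) is at +y. The cups are at: steel (252,251), black (177,254), blue (301,249) and glass (381,261). The look-alikes, orange (344,240) and red (314,294), are to be left alone. The order is therefore steel→mat_1, black→mat_2, glass→mat_3, blue→mat_4. Next I enlarge the picture to read off the rims.

```bash
python3 - <<'E'
import numpy as np,cv2
z=np.load("top0.npz");p=z['p'][:,:,::-1]
a=cv2.resize(p[225:315,150:410],None,fx=3,fy=3,interpolation=cv2.INTER_CUBIC)
b=cv2.resize(p[135:205,150:410],None,fx=3,fy=3,interpolation=cv2.INTER_CUBIC)
cv2.imwrite("pics/crop0.png",np.vstack([a,b]))
d=z['d'];K=z['K'];T=z['T']
v,u=np.mgrid[:420,:560]
P=np.stack([(u-K[2])/K[0]*d,(v-K[3])/K[1]*d,d],-1)@T[:3,:3].T+T[:3,3]
np.save("P.npy",P)
for n,(u,v),h in [("steel",(252,251),46),("black",(177,254),60),("glass",(381,261),74),("blue",(301,249),88),("orange",(344,240),0),("red",(314,294),0)]:
    w=P[v-24:v+24,u-24:u+24].reshape(-1,3);w=w[w[:,2]>20]
    t=np.percentile(w[:,2],[50,90,98])
    if h==0:h=t[2]
    q=w[(abs(w[:,2]-h)<8)].astype(np.float32)
    if len(q)>5:
        (c,rad)=cv2.minEnclosingCircle(q[:,:2]);print(n,t,len(q),c,rad)
    else:print(n,t,len(q))
w=P[150:200,190:360].reshape(-1,3);print(np.percentile(w[:,2],[5,50,95]))
E
```

```text
Traceback (most recent call last):
cv2.error: OpenCV(4.12.0) /io/opencv/modules/imgproc/src/shapedescr.cpp:201: error: (-215:Assertion failed) count >= 0 && (depth == CV_32F || depth == CV_32S) in function 'minEnclosingCircle'
```

View pics/crop0.png

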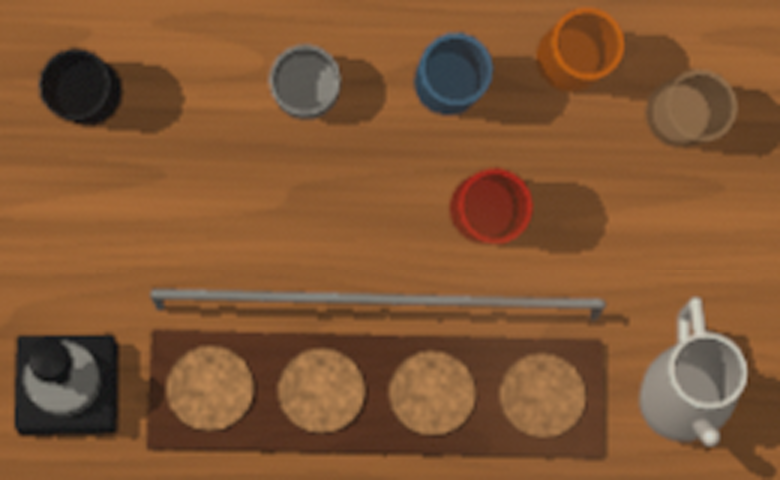

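```bash
cat > h.py <<'E'
import numpy as np,cv2
def ray(K,T,u,v,h):
    d=T[:3,:3]@np.array([(u-K[2])/K[0],(v-K[3])/K[1],1]);s=(h-T[2,3])/d[2];return T[:3,3]+s*d
E
python3 - <<'E'
import numpy as np,cv2
from h import ray
z=np.load("top0.npz");K=z['K'];T=z['T'];P=np.load("P.npy")
for n,(u,v),h in [("steel",(252,251),46),("black",(177,254),60),("glass",(381,261),74),("blue",(301,249),88),("orange",(344,240),0),("red",(314,294),0)]:
    w=P[v-20:v+20,u-20:u+20].reshape(-1,3);w=w[w[:,2]>20]
    t=np.percentile(w[:,2],[50,90,98])
    if h==0:h=t[2]-3
    q=w[(abs(w[:,2]-h)<6)].astype(np.float32)
    print(n,t.round(1),len(q),end=' ')
    if len(q)>5: c,rad=cv2.minEnclosingCircle(np.ascontiguousarray(q[:,:2]));print(np.round(c,1),round(rad,1))
    else:print()
print("rims by crop")
for n,(u,v),h in [("steel",(305,80.5),46),("black",(77,84),60),("glass",(700,105.5),74),("blue",(455,69),88),("orange",(587,45),88),("red",(493,205),80)]:
    print(n,ray(K,T,150+(u-1)/3,225+(v-1)/3,h).round(1))
for i,(u,v) in enumerate([(543,395),(432,393),(321,390),(210,388)]):
    print("mat",i+1,ray(K,T,150+(u-1)/3,135+(v-271)/3,12).round(1))
# mats by color segmentation
hsv=cv2.cvtColor(z['p'],cv2.COLOR_RGB2HSV);
g=z['p'].astype(int)
m=((g[:,:,0]>135)&(g[:,:,1]>85)).astype(np.uint8);m[:150]=0;m[198:]=0;m[:,:196]=0;m[:,352:]=0
n,l,s,c=cv2.connectedComponentsWithStats(m)
for i in range(1,n):
    if s[i,4]>200: print(s[i],ray(K,T,*c[i],12).round(1))
print(P[172:178,215:225,2].mean(),P[300:310,240:260,2].mean())
E
```

```text
steel [  44.8   47.8 1105.3] 105 [442.1  60.9] 27.1
black [ 51.2  62.2 939.1] 108 [432.7 232. ] 27.2
glass [60.7 74.8 78. ] 148 [ 427.1 -234.6] 27.1
blue [80.2 89.5 91.2] 144 [447.8 -50.8] 26.9
orange [70.1 89.4 91. ] 145 [ 469.1 -147.6] 27.3
red [  85.    90.1 1105.3] 8 [321.5  31.1] 0.0
rims by crop
steel [441.6  61.4  46. ]
black [433.1 230.7  60. ]
glass [ 427.2 -233.2   74. ]
blue [448.1 -49.3  88. ]
orange [ 468.3 -146.6   88. ]
red [350.5 -78.8  80. ]
mat 1 [ 634.2 -124.9   12. ]
mat 2 [633.2 -34.5  12. ]
mat 3 [633.   55.5  12. ]
mat 4 [632.  145.1  12. ]
[196 150 156  17 694] [687.   31.9  12. ]
[206 161  28  27 599] [631.7 145.4  12. ]
[243 162  28  27 594] [632.5  55.5  12. ]
[280 162  28  28 585] [633.3 -34.6  12. ]
[317 163  28  27 586] [ 633.9 -124.5   12. ]
30.48580682273763 5.9516704568867045
```

```bash
cat >> h.py <<'E'
from scipy.spatial.transform import Rotation as Ro
from bench import r
def pose():
    s=r.sense();return np.array(s["tool_pos"]),Ro.from_euler('xyz',s["tcp_rot"],degrees=True),s
# target rot: tool x down, jaws (tool z) along world x
def tgt(R):
    best=None
    for sg in(1,-1):
        X=np.array([0,0,-1.]);Z=np.array([sg,0,0.]);Y=np.cross(Z,X)
        Rt=Ro.from_matrix(np.stack([X,Y,Z],1))
        rv=(R.inv()*Rt).as_rotvec(degrees=True)
        if best is None or np.linalg.norm(rv)<np.linalg.norm(best):best=rv
    return best
def go(*pts,R0=None):
    p,R,s=pose();print("t",round(s["time"],2),"tcp",p.round(1),"gap",round(s["finger_gap"],1),"F",s["ft_force"].round(1),"rv",tgt(R).round(2))
    for q in pts: print(q,"-> shift cm",(R.inv().apply(np.array(q)-p)/10).round(2))
E
python3 - <<'E'
from h import *
p,R,s=pose();print(R.as_matrix().round(3));go((448,-50.5,200),(427,-234,200))
E
```

```text
[[-0.     0.937  0.35 ]
 [ 0.002  0.35  -0.937]
 [-1.     0.    -0.002]]
t 0.1 tcp [ 210.  -561.5  230.4] gap 85.7 F [-0.   0.3 -1.6] rv [-6.95e+01 -8.00e-02 -6.00e-02]
(448, -50.5, 200) -> shift cm [  3.11  40.19 -39.53]
(427, -234, 200) -> shift cm [  3.08  31.79 -23.07]
```

>>> {"api": "servo_tool", "payload": {
  "commands": [
    [[0,0.4,4,-3,-8.5,0,0],[0,0.8,8,-6,-17,0,0],[0,1.2,12,-9,-25.5,0,0],[0,1.6,16,-12,-34,0,0],[0,2,20,-15,-42.5,0,0],[0,2.4,24,-18,-51,0,0],[0,2.8,28,-21,-59.5,0,0],[0,3,31,-22.5,-68,0,0]]
  ],
  "force": 30
}}

```text
time: 0.9
tool_pos: [422.3, -239.6, 200.7]
tcp_rot: [115.1, 89.9, 114.0]
ft_force: [-0.4, -0.8, 0.3]
finger_gap: 85.5
```

```bash
python3 - <<'E'
from h import *
go((427,-234,200))
E
```

```text
t 0.9 tcp [ 422.3 -239.6  200.7] gap 85.5 F [-0.4 -0.8  0.3] rv [-1.07 -0.03 -0.06]
(427, -234, 200) -> shift cm [0.07 0.57 0.46]
```

>>> {"api": "servo_tool", "payload": {
  "commands": [
    [[0,0,0.57,0.46,-1,0,0],[0,0,0.57,0.46,-1,0,0]]
  ]
}}

```text
time: 1.1
tool_pos: [426.8, -236.2, 200.9]
tcp_rot: [161.0, 90.0, 160.6]
ft_force: [0.2, 0.1, -0.3]
finger_gap: 85.7
```

```bash
cat >> h.py <<'E'
def snap(n,f,up=1.4):
    c=r.calibration(n);p,d=r.snapshot(n)
    K=[c["fx"],c["fy"],c["cx"],c["cy"]];np.savez(f+".npz",p=p,d=d,K=K,T=c["pose"])
    cv2.imwrite(f"pics/{f}.png",cv2.resize(p[:,:,::-1],None,fx=up,fy=up));return p,d,K,c["pose"]
E
python3 - <<'E'
from h import *
go((427,-234,200));p,d,K,T=snap("wrist","w1");print(K,T.round(3))
E
```

```text
t 1.1 tcp [ 426.8 -236.2  200.9] gap 85.7 F [ 0.2  0.1 -0.3] rv [-0.43 -0.04 -0.01]
(427, -234, 200) -> shift cm [0.09 0.22 0.02]
[337.62204951834576, 337.62204951834576, 277.87629175696287, 202.80077925567] [[ 1.00000e+00 -7.00000e-03 -3.00000e-03  4.27482e+02]
 [-7.00000e-03 -9.54000e-01 -3.00000e-01 -1.59755e+02]
 [-1.00000e-03  3.00000e-01 -9.54000e-01  3.42407e+02]
 [ 0.00000e+00  0.00000e+00  0.00000e+00  1.00000e+00]]
```

View pics/w1.png

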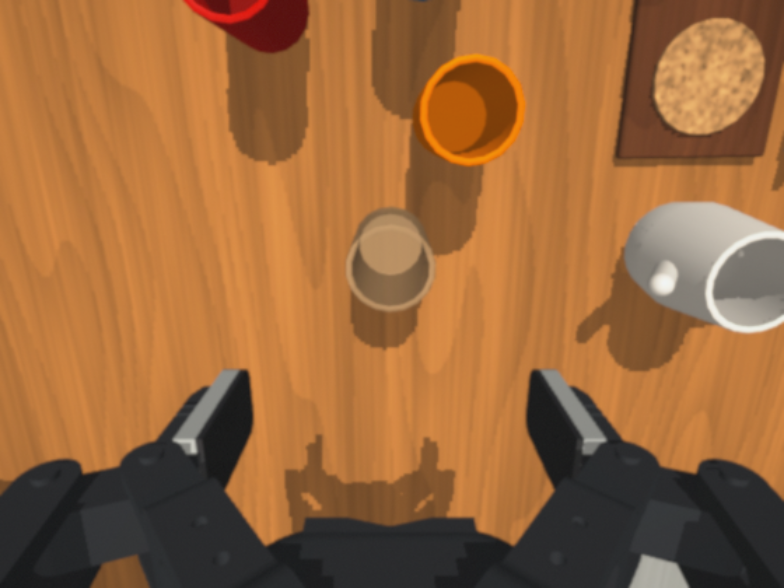

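```bash
python3 - <<'E'
from h import *
z=np.load("w1.npz");K=z['K'];T=z['T']
print("glass",ray(K,T,390.5/1.4,268/1.4,74),"mat1",ray(K,T,709/1.4,77/1.4,12),"orange",ray(K,T,471/1.4,110/1.4,88))
go((427,-234,90),(427,-234,45))
E
```

```text
glass [ 427.60417205 -234.48199984   74.        ] mat1 [ 633.44720979 -125.6004194    12.        ] orange [ 468.81155394 -147.98647309   88.        ]
t 1.15 tcp [ 426.2 -237.1  201. ] gap 85.3 F [ 0.2 -0.4 -0.6] rv [-0.55 -0.05  0.01]
(427, -234, 90) -> shift cm [11.1   0.31  0.08]
(427, -234, 45) -> shift cm [15.6   0.32  0.09]
```

```bash
cat >> h.py <<'E'
import json
# commanded pose bookkeeping: yaw a (deg): tool z=(cos a,sin a,0), tool y=(-sin a,cos a,0), tool x=down
def did(x,y,z,t=0,load=True):
    C=json.load(open("cmd.json")) if load else [210.149,-561.999,231.292,-69.5]
    a=np.radians(C[3]);C[0]+=10*(z*np.cos(a)-y*np.sin(a));C[1]+=10*(z*np.sin(a)+y*np.cos(a));C[2]-=10*x;C[3]-=t
    json.dump(C,open("cmd.json","w"));return C
def plan(*pts):
    C=np.array(json.load(open("cmd.json")));a=np.radians(C[3])
    p,R,s=pose();print("t",round(s["time"],2),"cmd",C.round(1),"meas",p.round(1),"gap",round(s["finger_gap"],1),"F",s["ft_force"].round(1),"rv",tgt(R).round(2))
    for q in pts:
        d=(np.array(q)-C[:3])/10
        print(q,"->",np.round([-d[2],-d[0]*np.sin(a)+d[1]*np.cos(a),d[0]*np.cos(a)+d[1]*np.sin(a)],2))
E
python3 - <<'E'
from h import *
did(3,31,-22.5,68,load=False);did(0,.57,.46,1)
plan((427.4,-234.4,90),(427.4,-234.4,40))
for i in range(4):
    r.snapshot("wrist");print(r.sense()["tool_pos"].round(2),r.sense()["joint_pos"].round(2))
E
```

```text
t 1.15 cmd [ 422.2 -250.   201.3 -138.5] meas [ 426.2 -237.1  201. ] gap 85.3 F [ 0.2 -0.4 -0.6] rv [-0.55 -0.05  0.01]
(427.4, -234.4, 90) -> [11.13 -0.82 -1.42]
(427.4, -234.4, 40) -> [16.13 -0.82 -1.42]
[ 425.93 -237.77  201.15] [-3.5170e+01 -9.2300e+00  1.0495e+02 -3.0000e-02  8.4300e+01 -3.4540e+01]
[ 425.78 -238.06  201.19] [-3.5210e+01 -9.2400e+00  1.0495e+02 -3.0000e-02  8.4300e+01 -3.4550e+01]
[ 425.75 -238.26  201.3 ] [-3.5240e+01 -9.2400e+00  1.0495e+02 -2.0000e-02  8.4300e+01 -3.4560e+01]
[ 425.76 -238.29  201.29] [-3.5250e+01 -9.2400e+00  1.0495e+02 -2.0000e-02  8.4300e+01 -3.4570e+01]
```

```bash
python3 - <<'E'
from h import *
did(3,31,-22.5,-68,load=False);did(0,.57,.46,-1)
plan((427.4,-234.4,90),(427.4,-234.4,45));go((427.4,-234.4,45))
E
```

```text
t 1.35 cmd [ 426.5 -237.1  201.3   -0.5] meas [ 425.8 -238.3  201.3] gap 85.3 F [0.8 0.3 0.1] rv [-0.67 -0.01  0.01]
(427.4, -234.4, 90) -> [11.13  0.27  0.09]
(427.4, -234.4, 45) -> [15.63  0.27  0.09]
t 1.35 tcp [ 425.8 -238.3  201.3] gap 85.3 F [0.8 0.3 0.1] rv [-0.67 -0.01  0.01]
(427.4, -234.4, 45) -> shift cm [15.63  0.39  0.16]
```

>>> {"api": "servo_tool", "payload": {
  "commands": [
    [[0,3,0.4,0.15,-0.6,0,0],[0,7,0.4,0.15,-0.6,0,0],[0,11,0.4,0.15,-0.6,0,0],[0,14,0.4,0.15,-0.6,0,0],[0,16,0.4,0.15,-0.6,0,0],[0,17.3,0.4,0.15,-0.6,0,0],[0,17.3,0.4,0.15,-0.6,0,0],[0,17.3,0.4,0.15,-0.6,0,0]]
  ]
}}

```text
time: 2.15
tool_pos: [428.3, -233.8, 29.1]
tcp_rot: [-36.0, 90.0, -36.0]
ft_force: [0.6, 0.1, 0.9]
finger_gap: 85.5
```

```bash
python3 - <<'E'
from h import *
did(17.3,.4,.15,-.6);go((427.4,-234.4,28))
E
```

```text
t 2.15 tcp [ 428.3 -233.8   29.1] gap 85.5 F [0.6 0.1 0.9] rv [0.04 0.04 0.03]
(427.4, -234.4, 28) -> shift cm [ 0.11 -0.06 -0.09]
```

>>> {"api": "servo_tool", "payload": {
  "commands": [
    [[60,0,0,-0.05,0,0,0],[90,0,0,-0.05,0,0,0],[255,0,0,-0.05,0,0,0],[255,0,0,-0.05,0,0,0],[255,0,0,-0.05,0,0,0],[255,0,0,-0.05,0,0,0],[255,0,0,-0.05,0,0,0],[255,0,0,-0.05,0,0,0]]
  ],
  "force": 30
}}

```text
time: 2.95
tool_pos: [428.5, -233.8, 29.8]
tcp_rot: [-39.6, 89.9, -39.5]
ft_force: [-1.2, 0.2, 6.1]
finger_gap: 53.5
```

```bash
python3 - <<'E'
from h import *
did(0,0,-.05);go((427.4,-234.4,178))
E
```

```text
t 2.95 tcp [ 428.5 -233.8   29.8] gap 53.5 F [-1.2  0.2  6.1] rv [0.11 0.11 0.09]
(427.4, -234.4, 178) -> shift cm [-14.82  -0.08  -0.08]
```

>>> {"api": "servo_tool", "payload": {
  "commands": [
    [[255,-0.5,0,0,0,0,0],[255,-2.5,0,0,0,0,0],[255,-6,0,0,0,0,0],[255,-10,0,0,0,0,0],[255,-13,1,1,0,0,0],[255,-14,3,3,0,0,0],[255,-14,6,5,0,0,0],[255,-14,9,7,0,0,0]]
  ]
}}

```text
time: 3.75
tool_pos: [498.3, -142.3, 169.6]
tcp_rot: [-21.0, 89.9, -20.9]
ft_force: [-0.6, -0.6, -1.9]
finger_gap: 53.1
```

>>> {"api": "servo_tool", "payload": {
  "commands": [
    [[255,0,3.5,2.5,0,0,0],[255,0,7,5,0,0,0],[255,0,10.5,7.5,0,0,0],[255,0,14,10,0,0,0],[255,0,17,12,0,0,0],[255,0,19,13,0,0,0],[255,0,20,13.4,0,0,0],[255,0,20,13.4,0,0,0]]
  ]
}}

```text
time: 4.55
tool_pos: [630.9, 58.4, 168.1]
tcp_rot: [170.6, 90.0, 170.8]
ft_force: [-0.3, -1.4, -0.4]
finger_gap: 53.1
```

```bash
python3 - <<'E'
from h import *
did(-14,9,7);did(0,20,13.4)
snap("wrist","w2");snap("top","t2");snap("scene","s2");go((632.7,56,60),(632.7,56,41))
E
```

```text
t 4.7 tcp [630.5  56.1 168.3] gap 53.4 F [-0.3 -0.3 -1.3] rv [ 0.05 -0.03  0.03]
(632.7, 56, 60) -> shift cm [10.83 -0.    0.23]
(632.7, 56, 41) -> shift cm [12.73 -0.    0.23]
```

View pics/w2.png

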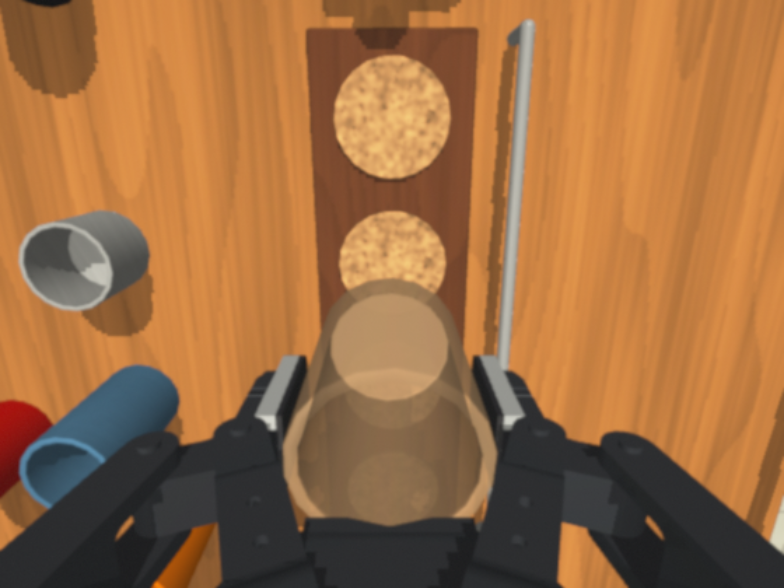

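View pics/s2.png

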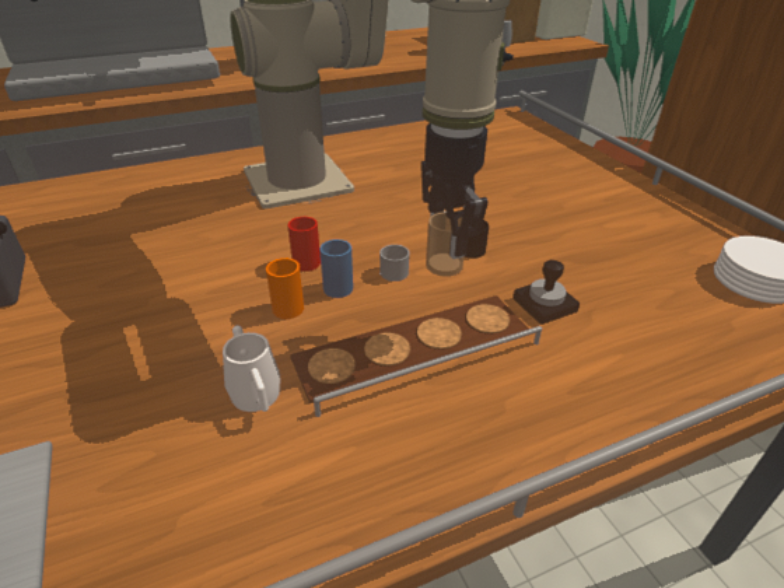

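The wrist view shows the glass held upright, centred at (390,440). mat_4 is at (391.5,117), and mat_3 is half hidden behind the cup with its left and right edges at 339 and 446 near row 262. I check the mat positions from this picture.

```bash
python3 - <<'E'
from h import *
z=np.load("w2.npz");K=z['K'];T=z['T']
print("mat4",ray(K,T,391.5/1.4,117/1.4,12),ray(K,T,391.5/1.4,54.5/1.4,12),ray(K,T,391.5/1.4,179/1.4,12),"mat3",ray(K,T,392.5/1.4,262/1.4,12),ray(K,T,392.5/1.4,211/1.4,12)-[0,35,0])
print("cup base",ray(K,T,390/1.4,346/1.4,144))
E
```

```text
mat4 [631.94953522 144.90143041  12.        ] [631.76450725 178.6608986   12.        ] [632.14732791 108.81296194  12.        ] mat3 [633.08795989  55.89854646  12.        ] [632.88501916  54.07552816  12.        ]
cup base [631.27657211  57.61067211 144.        ]
```

>>> {"api": "servo_tool", "payload": {
  "commands": [
    [[255,1,-0.05,0.2,0,0,0],[255,4,-0.05,0.2,0,0,0],[255,7,-0.05,0.2,0,0,0],[255,9.5,-0.05,0.2,0,0,0],[255,11,-0.05,0.2,0,0,0],[255,12,-0.05,0.2,0,0,0],[255,12,-0.05,0.2,0,0,0],[255,12,-0.05,0.2,0,0,0]]
  ]
}}

```text
time: 5.5
tool_pos: [633.8, 56.5, 49.4]
tcp_rot: [0.6, 89.9, 0.7]
ft_force: [-0.0, 0.5, -1.0]
finger_gap: 53.4
```

```bash
python3 - <<'E'
from h import *
did(12,-.05,.2);snap("wrist","w3");go((632.7,55.6,41))
E
```

```text
t 5.55 tcp [634.2  56.6  49.9] gap 53.1 F [ 0.2  0.2 -0.6] rv [ 0.09  0.14 -0.  ]
(632.7, 55.6, 41) -> shift cm [ 0.89 -0.1  -0.15]
```

View pics/w3.png

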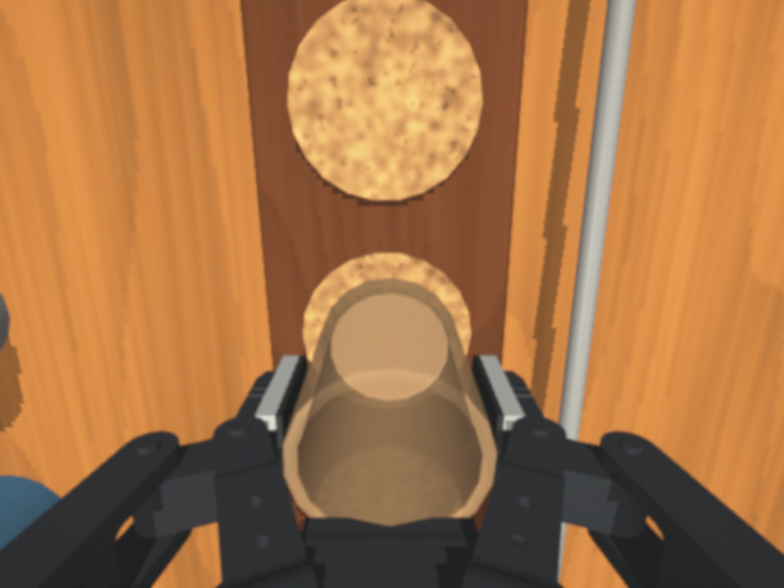

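```bash
python3 - <<'E'
from h import *
z=np.load("w3.npz");K=z['K'];T=z['T']
print("mat3 far edge",ray(K,T,386.5/1.4,252/1.4,12)-[0,35,0],"mat4",[ray(K,T,385/1.4,v/1.4,12)[:2] for v in (97,202)])
h=49.9-29.3
print("cup base outer far edge",ray(K,T,391/1.4,278/1.4,h)-[0,27,0]); 
E
```

```text
mat3 far edge [632.80444671  54.58797001  12.        ] mat4 [array([632.26009041, 145.71271661]), array([632.23500388, 108.89474899])]
cup base outer far edge [634.53100636  54.63756198  20.6       ]
```

>>> {"api": "servo_tool", "payload": {
  "commands": [
    [[255,0.2,0,-0.15,0,0,0],[255,0.4,0,-0.15,0,0,0],[255,0.55,0,-0.15,0,0,0],[255,0.65,0,-0.15,0,0,0],[255,0.72,0,-0.15,0,0,0],[255,0.78,0,-0.15,0,0,0],[255,0.78,0,-0.15,0,0,0],[255,0.78,0,-0.15,0,0,0]]
  ]
}}

```text
time: 6.35
tool_pos: [631.6, 56.9, 41.9]
tcp_rot: [38.1, 90.0, 38.2]
ft_force: [-6.3, -0.1, 10.0]
finger_gap: 53.2
```

>>> {"api": "servo_tool", "payload": {
  "commands": [
    [[255,-0.05,0,0.05,0,0,0],[80,-0.05,0,0.05,0,0,0],[60,-0.05,0,0.05,0,0,0],[0,-0.05,0,0.05,0,0,0],[0,-0.05,0,0.05,0,0,0],[0,-0.05,0,0.05,0,0,0]]
  ]
}}

```text
time: 6.95
tool_pos: [632.0, 56.7, 40.9]
tcp_rot: [179.1, 90.0, 179.2]
ft_force: [-1.1, 0.5, -0.1]
finger_gap: 85.5
```

```bash
python3 - <<'E'
from h import *
did(.78,0,-.15);did(-.05,0,.05);plan((633,55,200));snap("wrist","w4")
E
```

```text
t 6.95 cmd [6.32e+02 5.67e+01 4.10e+01 1.00e-01] meas [632.   56.7  40.9] gap 85.5 F [-1.1  0.5 -0.1] rv [ 0.1  -0.01 -0.  ]
(633, 55, 200) -> [-15.9   -0.17   0.1 ]
```

View pics/w4.png

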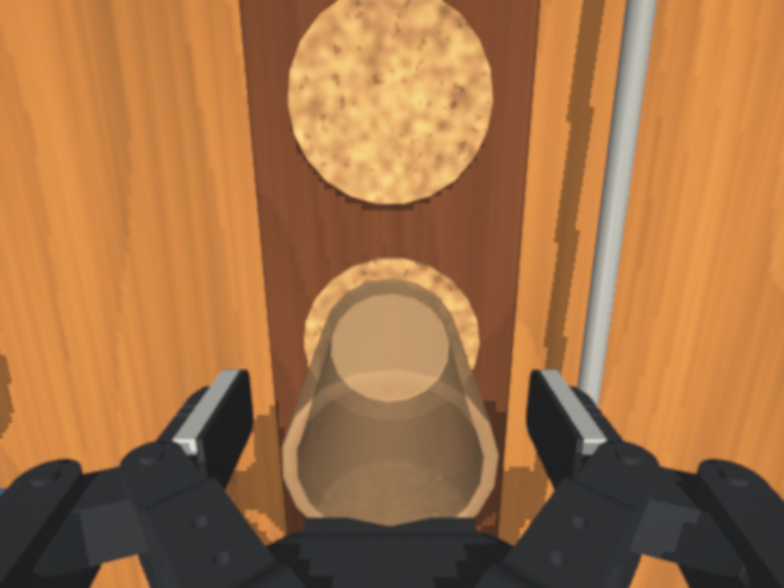

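```bash
python3 - <<'E'
from h import *
z=np.load("w4.npz");K=z['K'];T=z['T']
a=ray(K,T,391.5/1.4,257/1.4,12);b=ray(K,T,390.5/1.4,278/1.4,12);print(a,b,a-b)
E
```

```text
[632.83037057  89.92478887  12.        ] [632.48397028  81.78372865  12.        ] [0.34640029 8.14106022 0.        ]
```

>>> {"api": "servo_tool", "payload": {
  "commands": [
    [[0,-3,0,0,0,0,0],[0,-7,0,0,0,0,0],[0,-11,0,0,0,0,0],[0,-15,0,0,0,0,0],[0,-16,0,0,0,0,0],[0,-16,0,-3,0,0,0],[0,-16,-1.5,-7,0,0,0],[0,-16,-4,-10,0,0,0]]
  ]
}}

```text
time: 7.8
tool_pos: [530.1, 17.3, 200.0]
tcp_rot: [162.1, 89.9, 162.3]
ft_force: [-0.0, -1.3, 0.4]
finger_gap: 85.3
```

```bash
python3 - <<'E'
from h import *
did(-16,-4,-10);plan((448,-50,200))
E
```

```text
t 7.8 cmd [5.321e+02 1.660e+01 2.010e+02 1.000e-01] meas [530.1  17.3 200. ] gap 85.3 F [-0.  -1.3  0.4] rv [ 0.22 -0.08 -0.03]
(448, -50, 200) -> [ 0.1  -6.64 -8.42]
```

>>> {"api": "servo_tool", "payload": {
  "commands": [
    [[0,0,-2,-3,0,0,0],[0,0,-4,-6,0,0,0],[0,0,-5.5,-7.5,0,0,0],[0,0,-6.6,-8.4,0,0,0],[0,0,-6.6,-8.4,0,0,0],[0,0,-6.6,-8.4,0,0,0],[0,0,-6.6,-8.4,0,0,0],[0,0,-6.6,-8.4,0,0,0]]
  ]
}}

```text
time: 8.6
tool_pos: [448.6, -49.0, 200.9]
tcp_rot: [140.1, 90.0, 140.2]
ft_force: [-0.1, -0.7, 0.4]
finger_gap: 85.4
```

```bash
python3 - <<'E'
from h import *
did(0,-6.6,-8.4);plan();snap("wrist","w5")
E
```

```text
t 8.6 cmd [ 4.482e+02 -4.960e+01  2.010e+02  1.000e-01] meas [448.6 -49.  200.9] gap 85.4 F [-0.1 -0.7  0.4] rv [ 0.15 -0.02 -0.02]
```

View pics/w5.png

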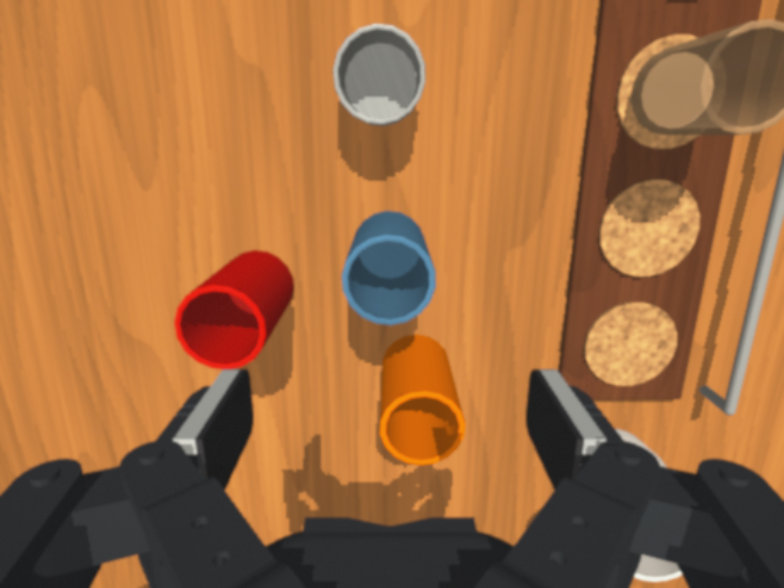

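The blue cup's rim is centred at (389,279.5), with red at (221,327) and orange at (421,428). Steel is at (379,74).

```bash
python3 - <<'E'
from h import *
z=np.load("w5.npz");K=z['K'];T=z['T']
for n,u,v,h in [("blue",389,279.5,88),("steel",379,74.5,46),("red",221,327,88),("orange",421.5,428,88),("mat2",650,228,12),("mat1",631,343.5,12)]: print(n,ray(K,T,u/1.4,v/1.4,h).round(1))
plan((448.3,-50,42))
E
```

```text
blue [448.6 -50.2  88. ]
steel [442.5  60.6  46. ]
red [351.1 -79.3  88. ]
orange [ 469.2 -147.    88. ]
mat2 [632.9 -34.8  12. ]
mat1 [ 633.4 -123.8   12. ]
t 8.65 cmd [ 4.482e+02 -4.960e+01  2.010e+02  1.000e-01] meas [448.6 -49.1 200.8] gap 85.1 F [0.3 0.3 0.6] rv [ 0.15 -0.02 -0.01]
(448.3, -50, 42) -> [ 1.59e+01 -4.00e-02  1.00e-02]
```

>>> {"api": "servo_tool", "payload": {
  "commands": [
    [[0,3,0,0,0,0,0],[0,7,0,0,0,0,0],[0,10.5,0,0,0,0,0],[0,13,0,0,0,0,0],[0,15,0,0,0,0,0],[0,15.8,0,0,0,0,0],[0,15.8,0,0,0,0,0],[0,15.8,0,0,0,0,0]]
  ]
}}

```text
time: 9.45
tool_pos: [448.9, -49.6, 43.9]
tcp_rot: [-12.1, 89.9, -11.9]
ft_force: [0.1, 0.1, 0.3]
finger_gap: 85.6
```

>>> {"api": "servo_tool", "payload": {
  "commands": [
    [[50,0,0,0,0,0,0],[80,0,0,0,0,0,0],[90,0,0,0,0,0,0],[255,0,0,0,0,0,0],[255,0,0,0,0,0,0],[255,0,0,0,0,0,0],[255,0,0,0,0,0,0],[255,0,0,0,0,0,0]]
  ]
}}

```text
time: 10.25
tool_pos: [448.4, -49.8, 43.9]
tcp_rot: [-37.7, 90.0, -37.6]
ft_force: [-3.9, 0.1, 7.8]
finger_gap: 54.1
```

```bash
python3 - <<'E'
from h import *
did(15.8,0,0);plan((632.3,146,175),(632.3,146,60))
E
```

```text
t 10.25 cmd [ 4.482e+02 -4.960e+01  4.300e+01  1.000e-01] meas [448.4 -49.8  43.9] gap 54.1 F [-3.9  0.1  7.8] rv [0.1  0.02 0.02]
(632.3, 146, 175) -> [-13.2   19.53  18.45]
(632.3, 146, 60) -> [-1.7  19.53 18.45]
```

>>> {"api": "servo_tool", "payload": {
  "commands": [
    [[255,-0.5,0,0,0,0,0],[255,-2.5,0,0,0,0,0],[255,-6,0,0,0,0,0],[255,-10,0,0,0,0,0],[255,-13,1,1,0,0,0],[255,-14,3,3,0,0,0],[255,-14,6,5.5,0,0,0],[255,-14,9,8.5,0,0,0]]
  ]
}}

```text
time: 11.05
tool_pos: [534.0, 41.4, 184.1]
tcp_rot: [-2.3, 89.9, -2.3]
ft_force: [1.6, -1.5, -2.3]
finger_gap: 54.3
```

>>> {"api": "servo_tool", "payload": {
  "commands": [
    [[255,0,3,3,0,0,0],[255,0,6,5.5,0,0,0],[255,0,8.5,8,0,0,0],[255,0,10,9.4,0,0,0],[255,0,10.6,9.9,0,0,0],[255,0,10.6,9.9,0,0,0],[255,0,10.6,9.9,0,0,0]]
  ]
}}

```text
time: 11.75
tool_pos: [631.2, 146.0, 182.8]
tcp_rot: [-152.1, 89.9, -152.1]
ft_force: [-0.0, 0.5, -2.3]
finger_gap: 54.1
```

>>> {"api": "servo_tool", "payload": {
  "commands": [
    [[255,1,0,0,0,0,0],[255,4,0,0,0,0,0],[255,7,0,0,0,0,0],[255,9.5,0,0,0,0,0],[255,11,0,0,0,0,0],[255,12,0,0,0,0,0],[255,12,0,0,0,0,0],[255,12,0,0,0,0,0]]
  ]
}}

```text
time: 12.55
tool_pos: [632.6, 146.7, 64.2]
tcp_rot: [8.8, 89.9, 8.8]
ft_force: [0.3, 0.4, -1.5]
finger_gap: 54.3
```

```bash
python3 - <<'E'
from h import *
did(-14,9,8.5);did(0,10.6,9.9);did(12,0,0);snap("wrist","w6");plan((632,146.3,55))
E
```

```text
t 12.6 cmd [6.318e+02 1.467e+02 6.300e+01 1.000e-01] meas [633.  146.8  64.7] gap 53.7 F [-0.5  0.3 -1.8] rv [ 0.09  0.14 -0.02]
(632, 146.3, 55) -> [ 0.8  -0.04  0.02]
```

View pics/w6.png

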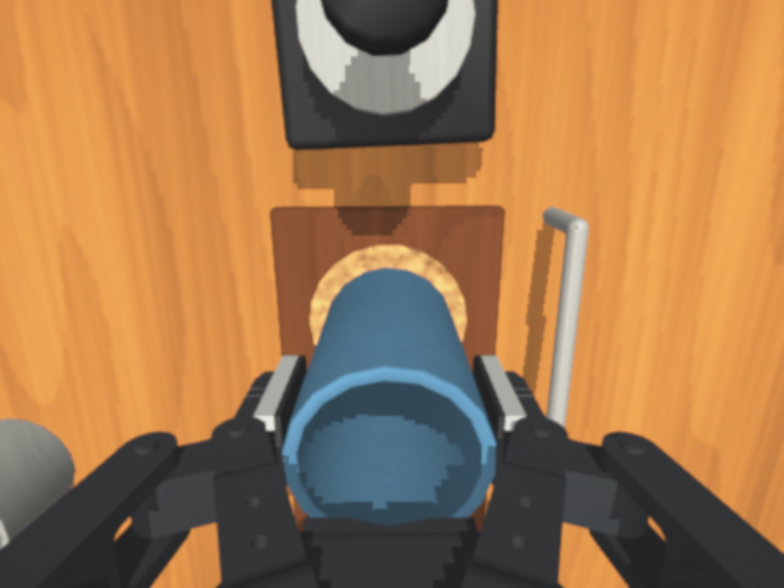

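```bash
python3 - <<'E'
from h import *
z=np.load("w6.npz");K=z['K'];T=z['T']
print(ray(K,T,388.5/1.4,244/1.4,12)-[0,35,0],ray(K,T,390/1.4,268/1.4,20.7)-[0,27,0])
E
```

```text
[632.38984748 144.58645262  12.        ] [633.00793809 144.59299768  20.7       ]
```

>>> {"api": "servo_tool", "payload": {
  "commands": [
    [[255,0.2,0,0,0,0,0],[255,0.4,0,0,0,0,0],[255,0.55,0,0,0,0,0],[255,0.65,0,0,0,0,0],[255,0.75,0,0,0,0,0],[255,0.8,0,0,0,0,0],[255,0.8,0,0,0,0,0],[255,0.8,0,0,0,0,0]]
  ]
}}

```text
time: 13.4
tool_pos: [631.9, 146.8, 56.0]
tcp_rot: [36.7, 90.0, 36.8]
ft_force: [-4.7, -0.9, 5.9]
finger_gap: 54.0
```

>>> {"api": "servo_tool", "payload": {
  "commands": [
    [[255,0,0,0,0,0,0],[80,0,0,0,0,0,0],[60,0,0,0,0,0,0],[0,0,0,0,0,0,0],[0,0,0,0,0,0,0],[0,0,0,0,0,0,0]]
  ]
}}

```text
time: 14.0
tool_pos: [631.8, 146.7, 54.9]
tcp_rot: [-156.8, 90.0, -156.7]
ft_force: [-0.3, 0.2, 0.7]
finger_gap: 85.4
```

```bash
python3 - <<'E'
from h import *
did(.8,0,0);snap("wrist","w7");plan((632,146.3,200))
E
```

```text
t 14.05 cmd [6.318e+02 1.467e+02 5.500e+01 1.000e-01] meas [631.8 146.7  54.9] gap 85.2 F [0.1 0.5 0. ] rv [ 0.1 -0.  -0. ]
(632, 146.3, 200) -> [-14.5   -0.04   0.02]
```

View pics/w7.png

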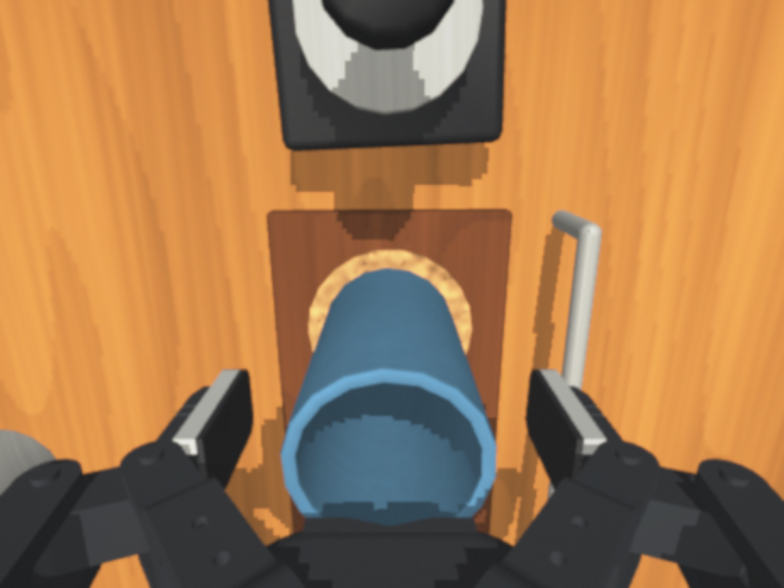

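The blue cup stands upright and centred on mat_4. Next is the black cup.

>>> {"api": "servo_tool", "payload": {
  "commands": [
    [[0,-3,0,0,0,0,0],[0,-7,0,0,0,0,0],[0,-11,0,0,0,0,0],[0,-14,0,0,0,0,0],[0,-14,0,-2,0,0,0],[0,-14,1.5,-5,0,0,0],[0,-14,3,-9,0,0,0],[0,-14,4.5,-12.5,0,0,0]]
  ]
}}

```text
time: 14.85
tool_pos: [505.2, 191.8, 194.8]
tcp_rot: [145.2, 90.0, 145.2]
ft_force: [0.3, 0.9, 0.9]
finger_gap: 85.3
```

>>> {"api": "servo_tool", "payload": {
  "commands": [
    [[0,0,2,-3.5,0,0,0],[0,0,3.5,-6,0,0,0],[0,0,4,-7.4,0,0,0],[0,0,4,-7.4,0,0,0],[0,0,4,-7.4,0,0,0],[0,0,4,-7.4,0,0,0],[0,0,4,-7.4,0,0,0]]
  ]
}}

```text
time: 15.55
tool_pos: [433.6, 230.8, 194.9]
tcp_rot: [-98.7, 90.0, -98.7]
ft_force: [-0.2, -0.5, 0.6]
finger_gap: 85.7
```

```bash
python3 - <<'E'
from h import *
did(-14,4.5,-12.5);did(0,4,-7.4);snap("wrist","w8");plan((433,231.5,30))
E
```

```text
t 15.6 cmd [4.327e+02 2.314e+02 1.950e+02 1.000e-01] meas [433.4 230.9 194.8] gap 85.7 F [-0.2 -0.1  0.4] rv [ 0.03 -0.01  0.01]
(433, 231.5, 30) -> [1.65e+01 1.00e-02 3.00e-02]
```

View pics/w8.png

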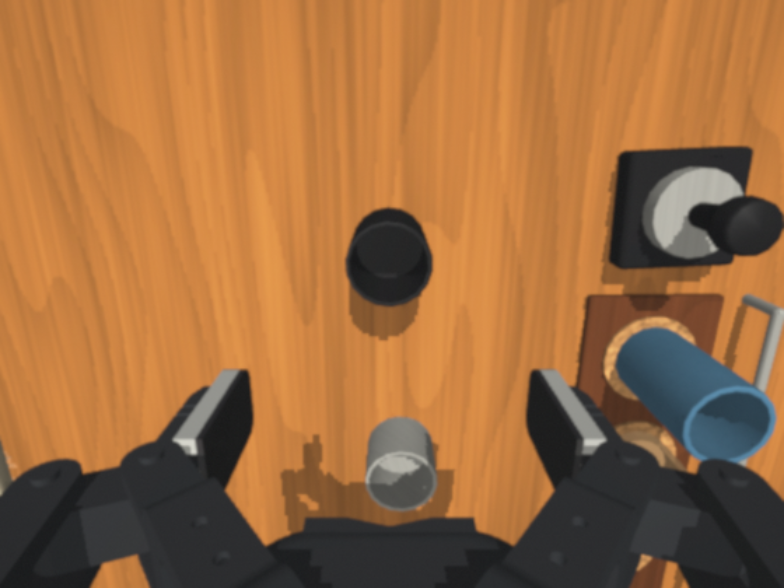

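```bash
python3 - <<'E'
from h import *
z=np.load("w8.npz");K=z['K'];T=z['T']
print(ray(K,T,389/1.4,263.5/1.4,60),ray(K,T,401/1.4,480/1.4,46))
E
```

```text
[433.5494705  232.99711814  60.        ] [442.58836849  63.2391884   46.        ]
```

>>> {"api": "servo_tool", "payload": {
  "commands": [
    [[0,3,0.1,0.05,0,0,0],[0,7,0.1,0.05,0,0,0],[0,11,0.1,0.05,0,0,0],[0,14,0.1,0.05,0,0,0],[0,16.5,0.1,0.05,0,0,0],[0,17.5,0.1,0.05,0,0,0],[0,17.5,0.1,0.05,0,0,0],[0,17.5,0.1,0.05,0,0,0]]
  ]
}}

```text
time: 16.4
tool_pos: [434.2, 232.6, 21.1]
tcp_rot: [21.8, 89.9, 21.9]
ft_force: [-0.4, 0.8, 1.0]
finger_gap: 85.2
```

>>> {"api": "servo_tool", "payload": {
  "commands": [
    [[50,0,0,0,0,0,0],[80,0,0,0,0,0,0],[90,0,0,0,0,0,0],[255,0,0,0,0,0,0],[255,0,0,0,0,0,0],[255,0,0,0,0,0,0],[255,0,0,0,0,0,0],[255,0,0,0,0,0,0]]
  ]
}}

```text
time: 17.2
tool_pos: [433.9, 232.7, 21.2]
tcp_rot: [22.0, 89.9, 22.1]
ft_force: [-2.1, -0.4, 6.5]
finger_gap: 53.7
```

```bash
python3 - <<'E'
from h import *
did(17.5,.1,.05);plan((632.9,-33.6,170))
E
```

```text
t 17.2 cmd [4.332e+02 2.324e+02 2.000e+01 1.000e-01] meas [433.9 232.7  21.2] gap 53.7 F [-2.1 -0.4  6.5] rv [ 0.11  0.08 -0.03]
(632.9, -33.6, 170) -> [-15.   -26.63  19.92]
```

>>> {"api": "servo_tool", "payload": {
  "commands": [
    [[255,-0.5,0,0,0,0,0],[255,-2.5,0,0,0,0,0],[255,-6,0,0,0,0,0],[255,-10,0,0,0,0,0],[255,-13,-1,1,0,0,0],[255,-15,-3,3,0,0,0],[255,-15,-6,5,0,0,0],[255,-15,-9,7.5,0,0,0]]
  ]
}}

```text
time: 18.0
tool_pos: [509.4, 142.1, 171.7]
tcp_rot: [12.2, 89.8, 12.4]
ft_force: [0.4, 0.0, -1.3]
finger_gap: 53.5
```

>>> {"api": "servo_tool", "payload": {
  "commands": [
    [[255,0,-3.5,2.5,0,0,0],[255,0,-7,5,0,0,0],[255,0,-10.5,7.5,0,0,0],[255,0,-14,10,0,0,0],[255,0,-16.5,11.8,0,0,0],[255,0,-17.6,12.4,0,0,0],[255,0,-17.6,12.4,0,0,0],[255,0,-17.6,12.4,0,0,0]]
  ]
}}

```text
time: 18.8
tool_pos: [632.0, -32.4, 169.8]
tcp_rot: [140.5, 89.9, 140.7]
ft_force: [0.5, 0.8, -0.2]
finger_gap: 53.7
```

>>> {"api": "servo_tool", "payload": {
  "commands": [
    [[255,1,0,0,0,0,0],[255,4,0,0,0,0,0],[255,7.5,0,0,0,0,0],[255,10,0,0,0,0,0],[255,12,0,0,0,0,0],[255,13,0,0,0,0,0],[255,13,0,0,0,0,0],[255,13,0,0,0,0,0]]
  ]
}}

```text
time: 19.6
tool_pos: [633.0, -32.7, 40.8]
tcp_rot: [-0.6, 89.9, -0.5]
ft_force: [-0.3, -0.1, 0.1]
finger_gap: 53.6
```

```bash
python3 - <<'E'
from h import *
did(-15,-9,7.5);did(0,-17.6,12.4);did(13,0,0);snap("wrist","w9");plan((632.9,-33.6,32))
E
```

```text
t 19.65 cmd [ 6.327e+02 -3.330e+01  4.000e+01  1.000e-01] meas [633.6 -33.   41.5] gap 53.5 F [ 0.3 -0.3 -0.2] rv [0.13 0.13 0.02]
(632.9, -33.6, 32) -> [ 0.8  -0.03  0.02]
```

View pics/w9.png

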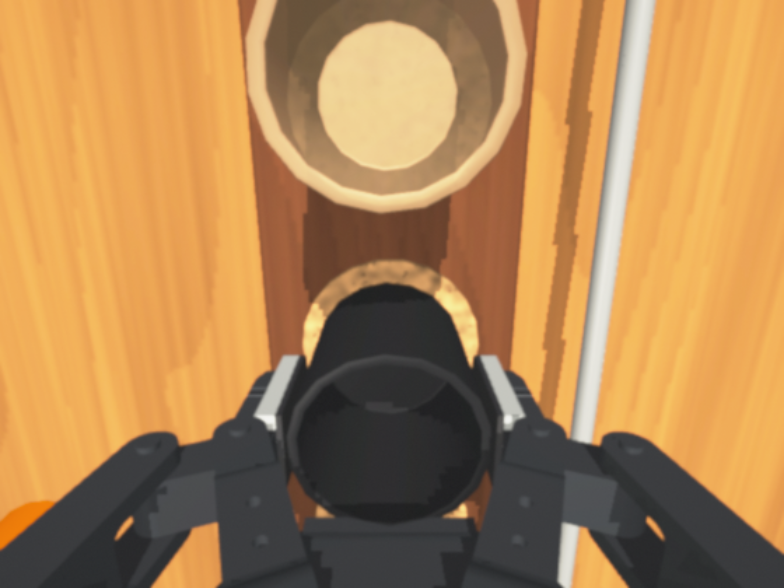

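```bash
python3 - <<'E'
from h import *
z=np.load("w9.npz");K=z['K'];T=z['T']
print(ray(K,T,391/1.4,260/1.4,12)-[0,35,0],ray(K,T,390/1.4,283/1.4,20.3)-[0,27,0])
E
```

```text
[633.69831849 -35.67731151  12.        ] [633.32538159 -34.03935963  20.3       ]
```

>>> {"api": "servo_tool", "payload": {
  "commands": [
    [[255,0.2,-0.1,0,0,0,0],[255,0.4,-0.1,0,0,0,0],[255,0.55,-0.1,0,0,0,0],[255,0.65,-0.1,0,0,0,0],[255,0.75,-0.1,0,0,0,0],[255,0.8,-0.1,0,0,0,0],[255,0.8,-0.1,0,0,0,0],[255,0.8,-0.1,0,0,0,0]]
  ]
}}

```text
time: 20.45
tool_pos: [632.7, -34.3, 33.3]
tcp_rot: [-136.1, 90.0, -136.0]
ft_force: [-6.2, 0.8, 9.3]
finger_gap: 53.6
```

>>> {"api": "servo_tool", "payload": {
  "commands": [
    [[255,0,0,0,0,0,0],[80,0,0,0,0,0,0],[60,0,0,0,0,0,0],[0,0,0,0,0,0,0],[0,0,0,0,0,0,0],[0,0,0,0,0,0,0]]
  ]
}}

```text
time: 21.05
tool_pos: [632.6, -34.2, 31.8]
tcp_rot: [168.1, 90.0, 168.2]
ft_force: [-0.4, -0.1, -0.5]
finger_gap: 85.6
```

```bash
python3 - <<'E'
from h import *
did(.8,-.1,0);snap("wrist","w10");plan((632,-33.6,200))
E
```

```text
t 21.1 cmd [ 6.327e+02 -3.430e+01  3.200e+01  1.000e-01] meas [632.6 -34.3  31.9] gap 85.7 F [ 0.2 -0.1 -0.5] rv [ 0.1  -0.01 -0.  ]
(632, -33.6, 200) -> [-16.8    0.07  -0.07]
```

View pics/w10.png

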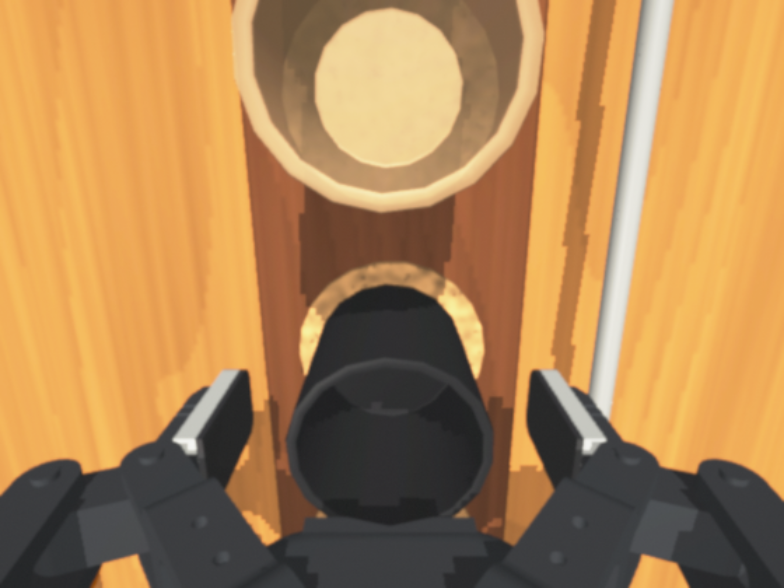

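The black cup stands upright on mat_2, centred left to right (mat centre 392, cup 391). Next is the steel cup.

>>> {"api": "servo_tool", "payload": {
  "commands": [
    [[0,-3,0,0,0,0,0],[0,-7,0,0,0,0,0],[0,-11,0,0,0,0,0],[0,-15,0,0,0,0,0],[0,-16,1,-2,0,0,0],[0,-16,2.5,-5,0,0,0],[0,-16,4.5,-9,0,0,0],[0,-16,6.5,-13,0,0,0]]
  ]
}}

```text
time: 21.9
tool_pos: [501.3, 30.9, 191.9]
tcp_rot: [30.3, 90.0, 30.4]
ft_force: [0.3, 1.9, 1.0]
finger_gap: 85.0
```

>>> {"api": "servo_tool", "payload": {
  "commands": [
    [[0,0,1.5,-3,0,0,0],[0,0,2.5,-5,0,0,0],[0,0,3.1,-6,0,0,0],[0,0,3.1,-6,0,0,0],[0,0,3.1,-6,0,0,0],[0,0,3.1,-6,0,0,0],[0,0,3.1,-6,0,0,0]]
  ]
}}

```text
time: 22.6
tool_pos: [443.1, 60.9, 191.9]
tcp_rot: [-159.0, 90.0, -159.0]
ft_force: [0.3, -0.1, -0.9]
finger_gap: 85.6
```

```bash
python3 - <<'E'
from h import *
did(-16,6.5,-13);did(0,3.1,-6);snap("wrist","w11");plan((442.4,61.8,12))
E
```

```text
t 22.65 cmd [4.425e+02 6.140e+01 1.920e+02 1.000e-01] meas [443.   61.  191.8] gap 85.4 F [0.7 0.6 0.5] rv [ 0.06 -0.03  0.  ]
(442.4, 61.8, 12) -> [ 1.8e+01  4.0e-02 -1.0e-02]
```

View pics/w11.png

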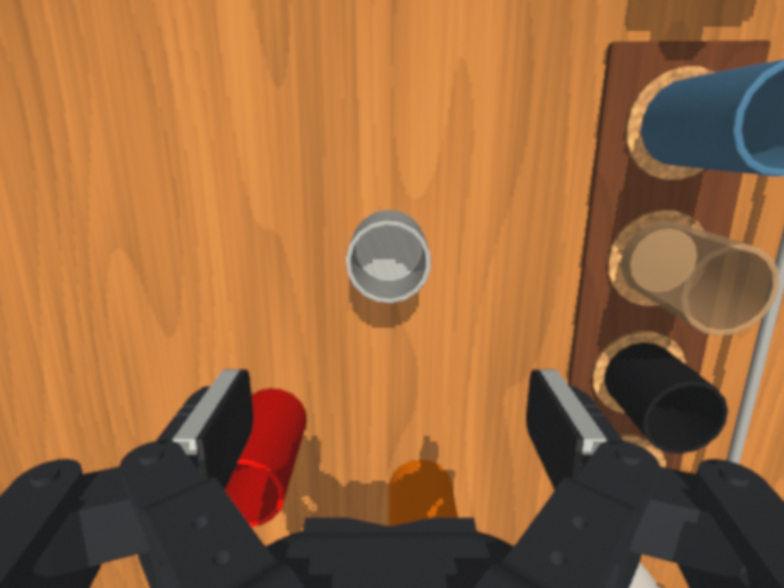

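```bash
python3 - <<'E'
from h import *
z=np.load("w11.npz");K=z['K'];T=z['T']
print(ray(K,T,388.5/1.4,262/1.4,46))
E
```

```text
[442.75706946  61.18743905  46.        ]
```

>>> {"api": "servo_tool", "payload": {
  "commands": [
    [[0,3,0,0,0,0,0],[0,7,0,0,0,0,0],[0,11,0,0,0,0,0],[0,14,0,0,0,0,0],[0,16.5,0,0,0,0,0],[0,17.7,0,0,0,0,0],[0,17.7,0,0,0,0,0],[0,17.7,0,0,0,0,0]]
  ]
}}

```text
time: 23.45
tool_pos: [443.3, 61.3, 15.9]
tcp_rot: [2.8, 90.0, 2.9]
ft_force: [-0.4, 0.4, -0.6]
finger_gap: 85.4
```

>>> {"api": "servo_tool", "payload": {
  "commands": [
    [[50,0,0,0,0,0,0],[80,0,0,0,0,0,0],[90,0,0,0,0,0,0],[255,0,0,0,0,0,0],[255,0,0,0,0,0,0],[255,0,0,0,0,0,0],[255,0,0,0,0,0,0],[255,0,0,0,0,0,0]]
  ]
}}

```text
time: 24.25
tool_pos: [443.3, 61.4, 16.2]
tcp_rot: [-0.1, 89.9, 0.0]
ft_force: [-2.6, -1.1, 6.7]
finger_gap: 52.9
```

```bash
python3 - <<'E'
from h import *
did(17.7,0,0);plan((633.2,-124,165))
E
```

```text
t 24.25 cmd [4.425e+02 6.140e+01 1.500e+01 1.000e-01] meas [443.3  61.4  16.2] gap 52.9 F [-2.6 -1.1  6.7] rv [0.11 0.09 0.  ]
(633.2, -124, 165) -> [-15.   -18.57  19.04]
```

>>> {"api": "servo_tool", "payload": {
  "commands": [
    [[255,-0.5,0,0,0,0,0],[255,-2.5,0,0,0,0,0],[255,-6,0,0,0,0,0],[255,-10,0,0,0,0,0],[255,-13,-1,1,0,0,0],[255,-15,-3,3,0,0,0],[255,-15,-6,6,0,0,0],[255,-15,-9,9,0,0,0]]
  ]
}}

```text
time: 25.05
tool_pos: [534.3, -29.3, 166.8]
tcp_rot: [-6.9, 89.8, -6.7]
ft_force: [-0.5, 0.7, -1.2]
finger_gap: 52.5
```

>>> {"api": "servo_tool", "payload": {
  "commands": [
    [[255,0,-3,3,0,0,0],[255,0,-6,6,0,0,0],[255,0,-8.2,8.6,0,0,0],[255,0,-9.2,9.7,0,0,0],[255,0,-9.6,10,0,0,0],[255,0,-9.6,10,0,0,0],[255,0,-9.6,10,0,0,0]]
  ]
}}

```text
time: 25.75
tool_pos: [632.2, -123.5, 164.9]
tcp_rot: [146.2, 90.0, 146.4]
ft_force: [-0.6, -0.5, -0.7]
finger_gap: 52.6
```

>>> {"api": "servo_tool", "payload": {
  "commands": [
    [[255,1,0,0,0,0,0],[255,4,0,0,0,0,0],[255,7.5,0,0,0,0,0],[255,10,0,0,0,0,0],[255,12,0,0,0,0,0],[255,13,0,0,0,0,0],[255,13,0,0,0,0,0],[255,13,0,0,0,0,0]]
  ]
}}

```text
time: 26.55
tool_pos: [633.2, -124.1, 35.9]
tcp_rot: [-16.7, 89.9, -16.6]
ft_force: [0.9, -0.0, -1.6]
finger_gap: 52.9
```

```bash
python3 - <<'E'
from h import *
did(-15,-9,9);did(0,-9.6,10);did(13,0,0);snap("wrist","w12");plan((633.2,-124,27))
E
```

```text
t 26.6 cmd [ 6.328e+02 -1.243e+02  3.500e+01  1.000e-01] meas [ 633.8 -124.3   36.6] gap 52.8 F [ 1.  -1.3 -1.9] rv [0.11 0.12 0.03]
(633.2, -124, 27) -> [0.8  0.03 0.04]
```

View pics/w12.png

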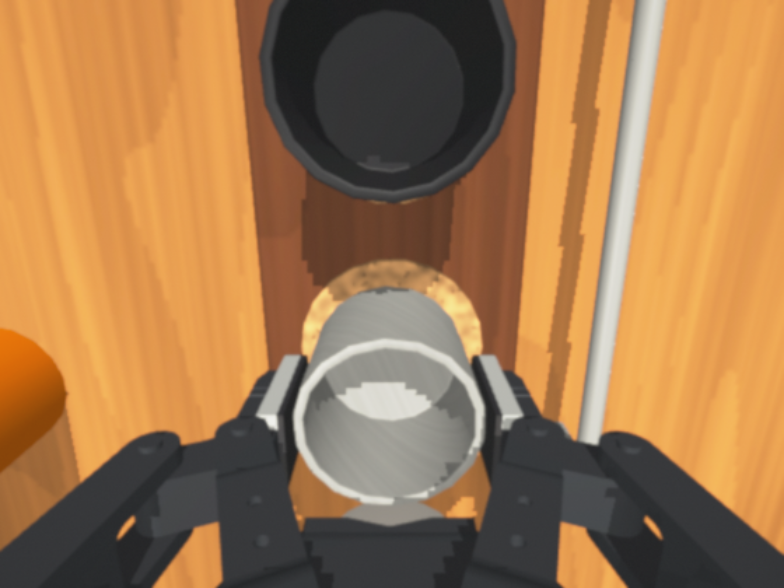

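```bash
python3 - <<'E'
from h import *
z=np.load("w12.npz");K=z['K'];T=z['T']
print(ray(K,T,392/1.4,260/1.4,12)-[0,35,0],ray(K,T,390.5/1.4,286.5/1.4,20.4)-[0,27,0])
E
```

```text
[ 634.2512105  -125.75357236   12.        ] [ 633.7024599  -125.10085719   20.4       ]
```

>>> {"api": "servo_tool", "payload": {
  "commands": [
    [[255,0.2,-0.05,0.1,0,0,0],[255,0.4,-0.05,0.1,0,0,0],[255,0.55,-0.05,0.1,0,0,0],[255,0.65,-0.05,0.1,0,0,0],[255,0.75,-0.05,0.1,0,0,0],[255,0.8,-0.05,0.1,0,0,0],[255,0.8,-0.05,0.1,0,0,0],[255,0.8,-0.05,0.1,0,0,0]]
  ]
}}

```text
time: 27.4
tool_pos: [633.8, -124.8, 28.2]
tcp_rot: [-173.2, 90.0, -173.1]
ft_force: [-6.7, 1.7, 8.7]
finger_gap: 53.3
```

>>> {"api": "servo_tool", "payload": {
  "commands": [
    [[255,0,0,0,0,0,0],[80,0,0,0,0,0,0],[60,0,0,0,0,0,0],[0,0,0,0,0,0,0],[0,0,0,0,0,0,0],[0,0,0,0,0,0,0]]
  ]
}}

```text
time: 28.0
tool_pos: [633.8, -124.8, 26.9]
tcp_rot: [162.3, 90.0, 162.4]
ft_force: [-0.1, 0.0, 0.6]
finger_gap: 85.3
```

```bash
python3 - <<'E'
from h import *
did(.8,-.05,0.1);snap("wrist","w13");plan((632,-124,200))
E
```

```text
t 28.05 cmd [ 6.338e+02 -1.248e+02  2.700e+01  1.000e-01] meas [ 633.8 -124.8   26.9] gap 85.3 F [-0.2  0.2  0.1] rv [ 0.1  -0.01 -0.  ]
(632, -124, 200) -> [-17.3    0.08  -0.18]
```

View pics/w13.png

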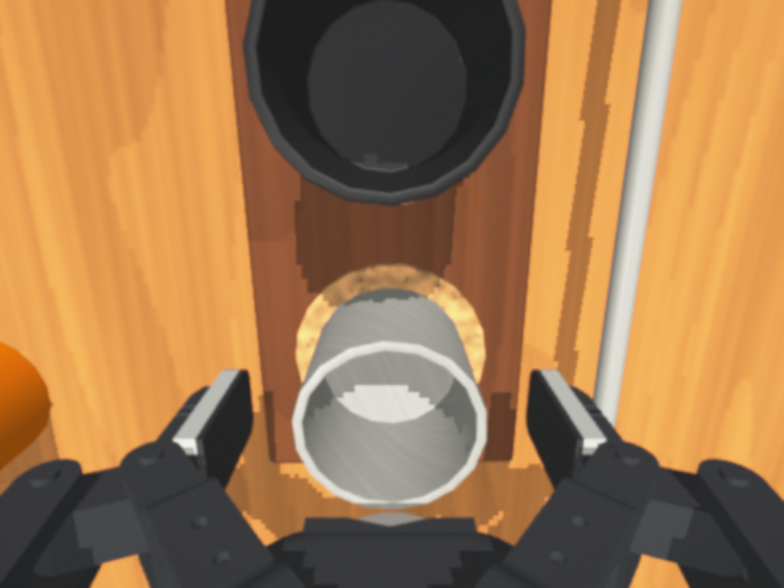

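>>> {"api": "servo_tool", "payload": {
  "commands": [
    [[0,-3,0,0,0,0,0],[0,-7,0,0,0,0,0],[0,-11,0,0,0,0,0],[0,-15,0,0,0,0,0],[0,-19,0,0,0,0,0],[0,-21,0,-3,0,0,0],[0,-21,0,-7,0,0,0],[0,-21,0,-11,0,0,0]]
  ]
}}

```text
time: 28.85
tool_pos: [523.3, -125.1, 238.1]
tcp_rot: [-19.9, 89.9, -19.8]
ft_force: [-0.7, -0.5, 0.4]
finger_gap: 85.6
```

>>> {"api": "servo_tool", "payload": {
  "commands": [
    [[0,0,0,-4,0,0,0],[0,0,0,-8,0,0,0],[0,0,0,-12,0,0,0],[0,0,0,-14,0,0,0],[0,0,0,-15,0,0,0],[0,0,0,-15,0,0,0],[0,0,0,-15,0,0,0],[0,0,0,-15,0,0,0]]
  ]
}}

```text
time: 29.65
tool_pos: [374.6, -125.2, 237.0]
tcp_rot: [81.4, 90.0, 81.5]
ft_force: [-0.3, -0.8, -0.9]
finger_gap: 85.5
```

```bash
python3 - <<'E'
from h import *
p,d,K,T=snap("top","t9");snap("scene","s9")
b=cv2.resize(p[125:205,145:410,::-1],None,fx=3,fy=3,interpolation=cv2.INTER_CUBIC);cv2.imwrite("pics/t9c.png",b)
E
```

```text
(no output)
```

View pics/t9c.png

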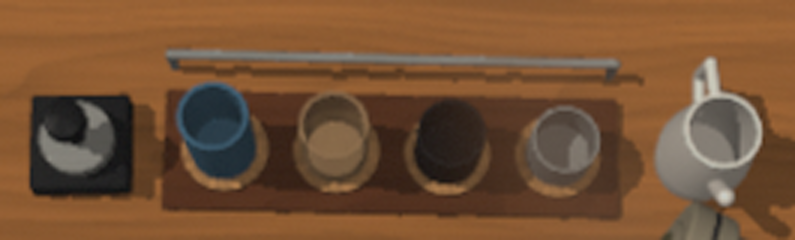

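View pics/s9.png

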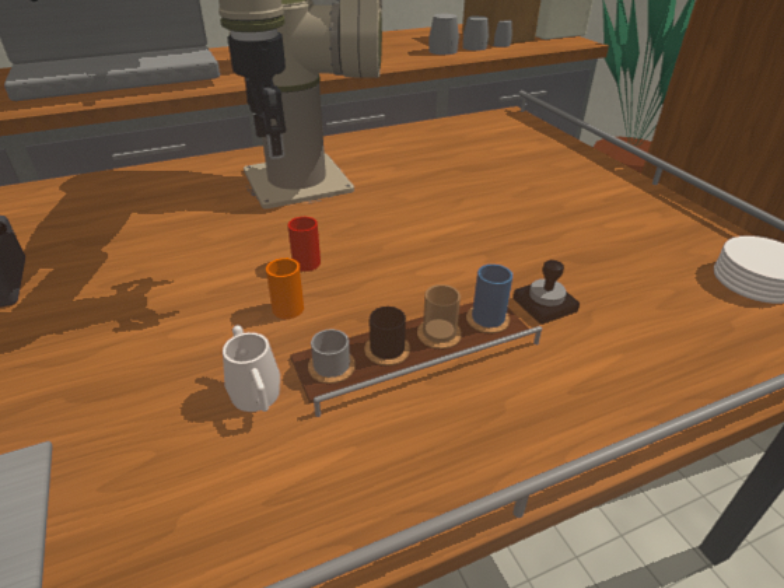

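The order is right and all four cups are upright. I do one numeric check of the rims in the top view: blue (213,117), glass (334,127), black (450,132), steel (565,139) in crop pixels.

```bash
python3 - <<'E'
from h import *
z=np.load("t9.npz");K=z['K'];T=z['T'];d=z['d'];z0=np.load("top0.npz")
M=dict(blue=(631.7,145.3),glass=(632.7,55.5),black=(633.2,-34.5),steel=(634,-124.7))
v,u=np.mgrid[:420,:560]
P=np.stack([(u-K[2])/K[0]*d,(v-K[3])/K[1]*d,d],-1)@T[:3,:3].T+T[:3,3]
for n,a,b,h in [("blue",213,117,88),("glass",334,127,74),("black",450,132,60),("steel",565,139,46)]:
    q=P[(np.hypot(P[...,0]-M[n][0],P[...,1]-M[n][1])<40)&(abs(P[...,2]-12-h)<6)&(d>0)].astype(np.float32)
    c=ray(K,T,145+(a-1)/3,125+(b-1)/3,12+h)[:2]
    e,rad=cv2.minEnclosingCircle(np.ascontiguousarray(q[:,:2])) if len(q)>5 else ((0,0),0)
    print(n,"pixel err",(c-M[n]).round(1),"depth err",np.round(np.array(e)-M[n],1),round(rad,1),len(q))
# tamper/pourer unchanged
for s in [(slice(150,195),slice(150,192)),(slice(145,180),slice(362,402))]: print(np.abs(z['p'][s].astype(int)-z0['p'][s]).mean())
E
```

```text
blue pixel err [-1.1  0.6] depth err [-1.1  0.5] 27.0 143
glass pixel err [-2.8  0.4] depth err [-1.4  0.3] 27.1 145
black pixel err [-0.3  1.5] depth err [-0.8  0.4] 27.7 118
steel pixel err [0.2 0.9] depth err [-1.1  0.4] 27.3 109
1.5340388007054673
1.9002380952380953
```

```bash
python3 -c "
from bench import r
print(r.hand_in())"
```

```text
the job is handed in; nothing more can be done
None
```

The four cups now stand upright on the mats in height order: steel on mat_1 next to the pourer, then black on mat_2, glass on mat_3 and blue on mat_4 next to the tamping stand. I released each cup and backed the arm away, with about 30 s on the clock.

- **Centring:** by top-camera depth, every cup is within about 1.5 mm of its mat's centre. All four read about 1 mm towards the robot, which is inside the camera's 2 mm calibration. The one reading that disagreed was the glass rim picked by eye, at 2.8 mm in x. Depth gave 1.4 mm for the glass, and the close wrist view about 0.3 mm.
- **Forces:** the highest wrist force I saw at the end of a move was about 12 N, as a cup was set down.
- **Left in place:** the pourer and the tamping stand look unchanged in the before and after top pictures. I didn't touch the orange and red look-alikes; they weren't re-measured at the end, but they stand upright in the last scene picture.

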